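# Point the air selector at the hose outlet, then open the supply

## Task

On the compressed-air panel, push the black selector arm round with a fingertip until it points straight at the outlet that has the tall ribbed hose tail. Only then push the long supply lever on the brass valve a quarter turn clockwise, seen from above, to fully open, up against its stop. Do not pull the selector arm up off its spindle, and leave the loose things lying round the panel where they are.

Things in the scene. Friction and masses are not known exactly. Their poses are not given: they have to be found in the camera images.
- air_panel: Air panel: 6 mm steel plate, 165 x 275 mm, fixed to the bench. Origin on the bench under it; x points away from the robot, y left, z up. In this frame the selector's axis is at (0, -55) mm, the outlets at (45, -133), (90, -55), (45, 23) mm, the valve's axis at (0, 85) mm. Only the two arms and their spindles stand higher than 66 mm (up to 107 mm).
- selector (a joint): Turn of the selector arm in rad: 0 = pointing along the panel's +x (at the middle outlet), +1.047 = at the outlet on the left (+y), -1.047 = at the outlet on the right; counter-clockwise seen from above is positive. Range -1.4 to 1.4; no click stops and no spring, it stays where it is left; friction 0.2 N m, that is about 3.5 N at 55 mm.
- selector_lift (a joint): How far the selector arm has been pulled up its spindle, in m: 0 = down, where a spring keeps it with about 5 N; up to 0.03. It must stay down (under 0.006).
- selector_hub (a point): On the selector's axis, 89 mm above the bench, at half the height of the arm. The hub is a black disc 40 mm across, 78 to 104 mm above the bench.
- selector_tip (a point): The point of the selector arm, 72 mm out from the axis, 89 mm above the bench. The arm is a straight black bar 16 mm wide and 20 mm tall (79 to 99 mm above the bench), free-standing on both sides from 20 to 64 mm from the axis, then running to a point.
- selector_aim (a point): A point in the air on the line of the selector arm, 90 mm from the axis: right above an outlet's centre when the arm points straight at it.
- hose_tail: Brass hose tail, the tall ribbed one: a hexagon foot and a stem of three barbs, 34 mm tall, 17 to 21 mm across, its top 66 mm above the bench. It is screwed into one of the three outlets, which one changes from run to run. Origin at the centre of its foot, 32 mm above the bench, 90 mm from the selector's axis. Fixed.
- hex_plug: Low brass hexagon plug, 10 mm tall, 25 mm across, in another outlet. Origin at the centre of its foot. Fixed.
- round_cap: Round smooth brass cap, 18 mm tall, 27 mm across, in the remaining outlet. Origin at the centre of its foot. Fixed.
- supply_lever (a joint): Turn of the supply lever in rad: 0 = shut, pointing along the panel's +y; 1.571 = fully open, against its stop, pointing along the panel's +x (in line with the short steel inlet pipe). It opens clockwise seen from above and stays where it is left; friction 0.2 N m, about 3 N at 70 mm.
- supply_pivot (a point): On the axis of the supply lever, 83 mm above the bench, at half the height of the lever's grip.
- supply_tip (a point): End of the supply lever, on its middle line, 100 mm from the axis, 83 mm above the bench. The lever is a thin steel bar with a black rubber grip 18 mm wide and 18 mm tall (74 to 92 mm above the bench) from 40 to 102 mm from the axis, free on both sides and beneath.
- masking_tape: Loose roll of masking tape lying on the bench nearer the robot than the panel, 95 mm across, 24 mm tall. Origin at the centre of its underside. Not to be disturbed.
- block: Loose wooden block, 45 x 70 mm and 21 mm tall, lying beyond the panel. Origin at the centre of its underside. Not to be disturbed.
- bolt: Loose bolt, 46 mm long and 15 mm tall, lying to the right of the panel. Origin at the centre of its underside. Not to be disturbed. Higher up on that side a fixed mains socket hangs on its flex at about x 0.30, y -0.28 m, from 0.66 m above the bench upwards: an arm that swings past with a high wrist or elbow hits it, stretched out low it passes underneath.

How it is judged:
On the way, in this order (a step that is already met when the one before it is completed fails the run):
1. the selector arm points at the hose tail while the supply is still shut (horizontal distance between selector_aim and hose_tail below 0.012 m and value of joint supply_lever below 0.3 rad), for 0.2 s.
2. the supply lever is fully open, with the selector still on the hose tail (value of joint supply_lever above 1.45 rad and horizontal distance between selector_aim and hose_tail below 0.012 m), for 0.2 s.
At the end, for the whole second after the job is handed in: The selector arm points at the hose tail (its aim point, 90 mm out, is within 12 mm sideways of the hose tail's axis, about 7.5 degrees), the supply lever stands at its open stop (over 1.45 of 1.571 rad) and the selector arm is down on its spindle (all of step 2 and value of joint selector_lift below 0.003 m); the robot touches nothing.
It fails at once if the supply is opened (over 0.3 rad) while the selector does not point at the hose tail (value of joint supply_lever above 0.3 rad and horizontal distance between selector_aim and hose_tail above 0.012 m).
It fails at once if the selector arm is pulled up off its spindle (6 mm or more) (value of joint selector_lift above 0.006 m).
It fails at once if a loose bystander is pushed, lifted or carried (moved over 15 mm) (distance of any of masking_tape, block, bolt from where it was at the start of the episode above 0.015 m).
It also fails if it takes over 70 s, if anything falls off the work surface, if the arm or the gripper's body presses on something with over 40 N, if the wrist force passes 120 N, or if a joint passes its speed limit or range.

## Robot

A 6-joint arm with a two-finger parallel gripper is mounted at the origin on the work surface; the furniture and walls round the work are solid. World frame = base frame: x ahead of the robot, y to its left, z up, the work surface at z = 0. Lengths are in m, angles in rad, forces in N, time in s.
With the tool pointing down it reaches from about 0.35 to 0.975 m from the base axis. Payload 4.9 kg.
Tool frame: the origin (TCP) lies on the centre line of the jaws, within the pads' length; the fingertips stand ahead of it and the grasp point (between the pads) is the TCP (manip.tip_extent is the z of the fingertips in the tool frame, in m); z points along the fingers, y is the line along which they close (so a half turn about z gives the same grasp; the last joint's range is limited). The gripper opens to 85 mm and grips with 20 to 120 N. Pads are 22 mm wide; open, the fingers measure 114 mm over their backs; the gripper's body (76 mm by 85 mm) begins 54 mm behind the grasp point. The pads swing forward as they close: fully open they stand 13 mm farther back than shut.
Start: joints at [1.071, 0.053, 1.613, -0, 1.476, -0.119], TCP at [0.232, 0.58, 0.25] pointing down, gripper open.
Joint ranges: [-3.01, 3.01], [-1.01, 2.22], [0.06, 2.58], [-1.02, 4.17], [0.09, 2.62], [-3.14, 3.14]. Speed limits (rad/s): [2.57, 2.57, 3.14, 3.14, 3.14, 3.14].

## Interface

Orientations are given as a unit quaternion [w, x, y, z].
In Python, from plant import manip gives the robot as it stands. The module is installed in compiled form; this text tells all that it offers.
- The arm moves only by the tool drive_effector, called after "Emit:" as name(argument=value, ...) on one line, values as JSON. Schema: {"type":"object","properties":{"deltas":{"type":"array","items":{"type":"object","properties":{"aperture":{"type":"number"},"xyz":{"type":"array","items":{"type":"number"},"minItems":3,"maxItems":3},"r":{"type":"array","items":{"type":"number"},"minItems":3,"maxItems":3}},"additionalProperties":false,"required":["aperture"]},"minItems":1,"maxItems":5},"only":{"type":"string"},"quiet":{"type":"boolean"},"lines":{"type":"string"}},"required":["deltas"],"additionalProperties":false}. deltas is a list of rows, 1 to 5 of them, each an object with the fields aperture (the opening from 0.0 (shut) to 1.0 (fully open)), xyz (a list: dx, dy, dz in a scale on which 1.0 is 0.75 m), r (a list: a rotation vector rx, ry, rz in shares of pi rad (1.0 is pi rad)); a field left out counts as zero (the opening has to be given); each row shifts and turns the commanded pose from where the row before left it, along the tool's axes as they then stand; what a row does not reach is not made up. A row lasts 1/8 s, in which the tool goes at most 0.0625 m and 0.188 rad, less where a joint would pass 70% of its speed; a pose out of reach is approached as far as the arm can. The fingers move at their own pace and stop on an object; the grip force is fixed at half the most. Time passes only in rows, so rows that do not move let the fingers close. The tool returns the time, the measured TCP pose, the force, the opening and the grip force at its end. only (a regular expression) keeps the lines of the reply that match it, lines (a string "A,B") keeps lines A to B, and quiet returns only ok. Input that does not fit is refused with a message, and nothing moves.
- manip.state(): the state, without advancing time (a new reading comes with each control period).
- manip.grab_frame(name): name is "scene" or "top"; returns (picture, depth): 420x560x3 uint8, red, green, blue; 420x560 float32, m along the optical axis (not along the pixel's ray), 0 where there is no reading.
- manip.camera_params(name): a dict with "intrinsics" (3x3 intrinsics, pixels), "xyz" and "orientation" of the camera in the world. Camera axes: x right, y down, z forward; pixel columns grow to the right and rows downward; lengths in m; the calibration is good to about 2 mm. A picture is of the moment at which its call begins. camera_params takes no time and is no camera call.
- manip.job_done(): hands the job in; it is judged then, once.
Trained networks look in the newest picture that a camera, given by its name, has taken for a name from the list of things; names that differ only in an ending like _2 or _b are one class to them, and where a whole thing is asked for, a point or a joint stands for the part that bears it (a point fixed in the world has none). Each returns a list of dicts, best first, with "conf" (0 to 1); they miss things now and then, are a little off and sometimes report something else, mostly with a low value. They report only what shows in the picture. A call takes as long as a camera call.
- manip.look_for(camera, query): "extent" ([left, top, right, bottom] in pixels, round what is visible of it).
- manip.outline_of(camera, query): "region" (420x560 bool, what is visible of it) and "extent" ([left, top, right, bottom] in pixels, round what is visible of it).
- manip.mark_of(camera, query): "centre" ([row, column] in pixels: a listed point, or the origin of a listed thing).
The state is a dict: "time": time; "joint_pos": joint angles; "joint_vel": joint speeds; "joint_efforts": joint torques, N m; "tool_pos": TCP position; "tool_rot": TCP orientation; "contact_force": force on the tool from outside, world axes, zero at the start; "ft_torque": the same for the moment, N m; "gripper_width": opening from 0.0 (shut) to 1.0 (fully open); "grasp_force": force on a finger pad.
Only numpy, scipy, OpenCV 4.12 (cv2) and the standard library are available. Lean on these libraries where they do the work, as an engineer would, in place of code of your own. Each camera call takes 0.05 s, during which the arm holds its last target. There are 200 camera calls.

## Working session

There is one attempt and no reset: what is moved stays moved. The work goes in short steps, Python scripts to look and compute and a tool call to move; the robot and the scene stay as the last step left them, time stands still between calls to the robot, and variables do not carry over. Pictures are saved under pics/ and viewed, at most 10 in all, crops included, and the job is handed in when it is done.

```bash
mkdir -p pics; cat > h.py <<'E'
import numpy as np, cv2
from scipy.spatial.transform import Rotation as R
from plant import manip
def rot(q): return R.from_quat([q[1],q[2],q[3],q[0]]).as_matrix()
def ray(cam,r,c):
    p=manip.camera_params(cam);K=np.array(p["intrinsics"]);M=rot(p["orientation"])
    return np.array(p["xyz"]),M@np.linalg.inv(K)@np.array([c,r,1.])
def at_z(cam,r,c,z):
    o,d=ray(cam,r,c);return o+d*(z-o[2])/d[2]
def at_d(cam,r,c,dep):
    o,d=ray(cam,r,c);return o+d*dep
def tri(r1,r2):
    (o1,d1),(o2,d2)=r1,r2
    A=np.stack([d1,-d2],1);s=np.linalg.lstsq(A,o2-o1,rcond=None)[0]
    a=o1+s[0]*d1;b=o2+s[1]*d2
    return (a+b)/2,np.linalg.norm(a-b)
def proj(cam,P):
    p=manip.camera_params(cam);v=np.array(p["intrinsics"])@rot(p["orientation"]).T@(np.array(P)-p["xyz"]);return v[:2]/v[2]
E
python3 - <<'E'
from h import *
np.set_printoptions(precision=4,suppress=True)
for c in("scene","top"):
    im,d=manip.grab_frame(c);cv2.imwrite(f"pics/{c}0.png",im[:,:,::-1]);np.save(c+"d.npy",d)
    p=manip.camera_params(c);print(c,p["xyz"],rot(p["orientation"])[:,2])
for n in["selector_hub","selector_tip","hose_tail","hex_plug","round_cap","supply_pivot","supply_tip","air_panel","masking_tape","block","bolt"]:
    m={c:manip.mark_of(c,n) for c in("scene","top")}
    for c in m: print(n,c,[(np.round(x["centre"]),round(x["conf"],2)) for x in m[c][:3]])
    if m["scene"] and m["top"]:
        print("   ",*tri(*[ray(c,*m[c][0]["centre"]) for c in m]))
print(manip.state())
E
```

```text
scene [-0.0835 -0.2268  0.6395] [ 0.6728  0.3962 -0.6248]
top [0.3609 0.0967 1.2712] [ 0.1205  0.0104 -0.9927]
selector_hub scene [(array([232., 296.]), 0.81), (array([250., 338.]), 0.53)]
selector_hub top [(array([224., 299.]), 0.91)]
    [0.4605 0.061  0.0893] 0.0019179849429139864
selector_tip scene [(array([212., 287.]), 0.84)]
selector_tip top [(array([202., 275.]), 0.88), (array([200., 270.]), 0.72)]
    [0.5186 0.1158 0.0819] 0.0007517866688488047
hose_tail scene [(array([248., 337.]), 0.47), (array([204., 204.]), 0.25)]
hose_tail top [(array([207., 327.]), 0.63), (array([190., 294.]), 0.4), (array([210., 266.]), 0.23)]
    [ 0.5073 -0.0152  0.0372] 0.003944762353137153
hex_plug scene [(array([229., 280.]), 0.63), (array([213., 289.]), 0.16)]
hex_plug top [(array([210., 264.]), 0.55), (array([229., 196.]), 0.2)]
    [0.5096 0.1403 0.0273] 0.012530554930067534
round_cap scene [(array([228., 312.]), 0.45)]
round_cap top [(array([188., 295.]), 0.41)]
    [0.5583 0.068  0.0238] 0.005754842004760055
supply_pivot scene [(array([216., 241.]), 0.53)]
supply_pivot top [(array([228., 23
[... 639 characters left out ...]
08929118
bolt scene [(array([331., 368.]), 0.68), (array([273., 172.]), 0.37)]
bolt top [(array([266., 377.]), 0.5), (array([140., 295.]), 0.15)]
    [ 0.3563 -0.1413  0.0072] 0.009683694227183867
{'time': 1.2, 'joint_pos': array([ 1.071 ,  0.0527,  1.6129, -0.    ,  1.476 , -0.119 ]), 'joint_vel': array([-0.0003,  0.0026,  0.0009,  0.0008, -0.0009, -0.0007]), 'joint_efforts': array([  0.    , -39.3705, -37.0452,  -0.0003,   0.0009,  -0.    ]), 'tool_pos': array([0.2323, 0.5802, 0.2503]), 'tool_rot': array([0.    , 0.1892, 0.9819, 0.    ]), 'contact_force': array([-0.0403, -0.5767, -0.6871]), 'ft_torque': array([0.0053, 0.0349, 0.0111]), 'grasp_force': 0.0, 'gripper_width': 1.00299584800003}
```

```bash
python3 - <<'E'
import cv2
a=cv2.imread("pics/top0.png")[120:320,150:420];cv2.imwrite("pics/topc.png",cv2.resize(a,None,fx=2.9,fy=2.9,interpolation=2))
a=cv2.imread("pics/scene0.png")[140:340,150:420];cv2.imwrite("pics/scenec.png",cv2.resize(a,None,fx=2.9,fy=2.9,interpolation=2))
from plant import manip; print(manip.tip_extent)
E
```

```text
0.019
```

View pics/topc.png

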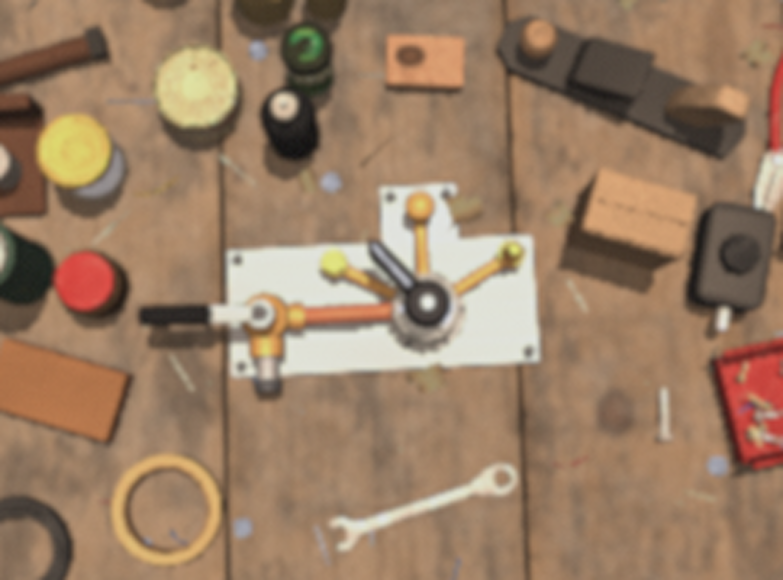

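View pics/scenec.png

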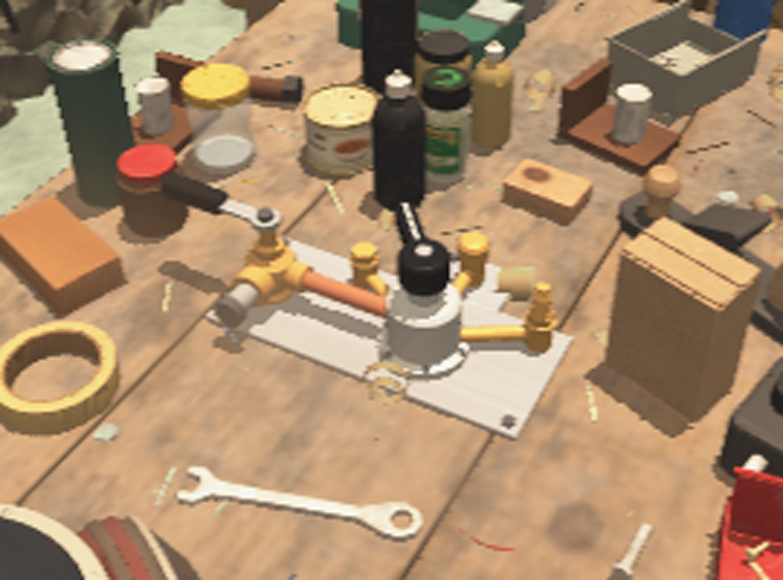

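Top crop: the tall ribbed hose tail is at (512,250), the right outlet. It is also visible at (542,310) in the scene crop. The selector points between the left and middle outlets, and the lever points left. Next I check obstacle heights and refine the angles.

```bash
python3 - <<'E'
from h import *
np.set_printoptions(precision=4,suppress=True)
d=np.load("topd.npy");p=manip.camera_params("top");K=np.array(p["intrinsics"]);M=rot(p["orientation"])
r,c=np.mgrid[:420,:560];v=np.stack([c,r,np.ones_like(r)],-1)@np.linalg.inv(K).T*d[...,None]
W=v@M.T+p["xyz"]
ok=(d>0)
# things > 0.1 high: blobs
m=(ok&(W[...,2]>0.09)&(W[...,0]>.15)&(W[...,0]<.75)).astype(np.uint8)
n,l,s,_=cv2.connectedComponentsWithStats(m)
for i in range(1,n):
    if s[i,4]>15:
        q=W[l==i];print(q.min(0),q.max(0),s[i,:4])
# plate yaw
pl=ok&(abs(W[...,2]-.006)<.006)
for n,z in(("selector_hub",.089),("selector_tip",.089),("hose_tail",.032),("hex_plug",.032),("round_cap",.032),("supply_pivot",.083),("supply_tip",.083)):
    for cam in("top","scene"):
        print(n,cam,[at_z(cam,*x["centre"],z)[:2] for x in manip.mark_of(cam,n)[:2]])
# dark arm by outline
for o in manip.outline_of("top","selector_tip")[:1]:
    q=W[o["region"]&(W[...,2]>.085)];print(len(q),q.min(0),q.max(0))
    k=q[np.hypot(*(q[:,:2]-[.4605,.061]).T)>.025][:,:2];w=np.linalg.eigh(np.cov(k.T))[1][:,1];print("arm",k.mean(0),w,np.arctan2(*(k.mean(0)-[.4605,.061])[::-1]))
E
```

```text
[ 0.67   -0.3982  0.09  ] [ 0.7492 -0.3205  0.1015] [450 103  33  32]
[0.7389 0.1343 0.0904] [0.7498 0.1544 0.112 ] [257 107   9   7]
[0.7286 0.179  0.09  ] [0.7499 0.2238 0.0978] [229 110  19   9]
[0.6567 0.138  0.0904] [0.7017 0.1805 0.1117] [247 127  18  20]
[0.5993 0.1545 0.0903] [0.6457 0.199  0.1396] [240 151  19  19]
[ 0.6069 -0.2125  0.0901] [ 0.6356 -0.1781  0.102 ] [394 150  15  12]
[ 0.5126 -0.4385  0.0901] [ 0.6121 -0.3697  0.1256] [476 156  29  42]
[ 0.4891 -0.1562  0.0903] [ 0.5656 -0.0639  0.1271] [350 178  41  32]
[0.4768 0.3941 0.0902] [0.5362 0.4558 0.1513] [129 195  32  28]
[0.4396 0.0456 0.0901] [0.513  0.1117 0.1099] [277 203  29  31]
[0.4482 0.246  0.09  ] [0.4657 0.3042 0.0964] [198 225  25   8]
[0.1518 0.3332 0.2446] [0.2881 0.6427 0.5819] [  0 321 125  99]
[0.1526 0.4061 0.0906] [0.2006 0.4552 0.1207] [132 340  24  23]
selector_hub top [array([0.461 , 0.0602])]
selector_hub scene [array([0.4603, 0.062 ]), array([ 0.4533, -0.0391])]
selector_tip top [array([0.5179, 0.1154]), array([0.521 , 0.1279])]
selector_tip scene [array([0.5107, 0.1117])]
hose_tail top [a
[... 270 characters left out ...]
([0.5584, 0.0657])]
round_cap scene [array([0.548 , 0.0664])]
supply_pivot top [array([0.4571, 0.2085]), array([0.5101, 0.1147])]
supply_pivot scene [array([0.4555, 0.2021])]
supply_tip top [array([0.4561, 0.3086])]
supply_tip scene [array([0.4594, 0.3134])]
352 [0.3609 0.0456 0.0874] [0.513  0.1117 1.2712]
arm [0.4918 0.0948] [-0.9326 -0.3608] 0.8235385400203
```

Emit:
drive_effector(deltas=[{"aperture":0},{"aperture":0},{"aperture":0},{"aperture":0},{"aperture":0}])

```text
time: 2.58
tool_pos: [0.2323, 0.5802, 0.2503]
tool_rot: [0.0, 0.189, 0.982, 0.0]
contact_force: [-0.1, -0.7, -0.5]
gripper_width: 0.002
grasp_force: 0.0
```

```bash
python3 - <<'E'
from h import *
im,d=manip.grab_frame("scene");im2,d2=manip.grab_frame("top")
t=manip.state();print(t["gripper_width"],[ (proj(c,t["tool_pos"]),proj(c,t["tool_pos"]-[0,0,.019])) for c in("scene","top")])
u=proj("scene",t["tool_pos"]).astype(int);print(u)
a=im[max(0,u[1]-90):u[1]+60,max(0,u[0]-90):u[0]+90,::-1];cv2.imwrite("pics/f.png",cv2.resize(a,None,fx=3.5,fy=3.5))
E
```

```text
-0.001125412227367511 [(array([ 16.22700822, 157.31071282]), array([ 20.42148496, 165.37109243])), (array([ 50.70202865, 336.84469071]), array([ 55.02929252, 335.54413941]))]
[ 16 157]
```

Units first: shifts go in shares of 0.75 m and turns go in shares of pi rad. So -0.0387 m / 0.75 = -0.0516, -0.0339 m / 0.75 = -0.0452.

Emit:
drive_effector(deltas=[{"aperture":0,"xyz":[-0.0516,-0.0452,0]},{"aperture":0,"xyz":[-0.0516,-0.0452,0]},{"aperture":0,"xyz":[-0.0516,-0.0452,0]},{"aperture":0,"xyz":[-0.0516,-0.0452,0]},{"aperture":0,"xyz":[-0.0516,-0.0452,0]}], quiet=true)

```text
ok
```

Emit:
drive_effector(deltas=[{"aperture":0,"xyz":[-0.0516,-0.0452,0]},{"aperture":0,"xyz":[-0.0516,-0.0452,0]},{"aperture":0,"xyz":[-0.0516,-0.0452,0]},{"aperture":0,"xyz":[-0.0516,-0.0452,0]},{"aperture":0,"xyz":[-0.0516,-0.0452,0]}])

```text
time: 3.92
tool_pos: [0.4661, 0.1201, 0.2506]
tool_rot: [0.0, 0.189, 0.982, 0.0]
contact_force: [0.7, 0.5, 0.7]
gripper_width: -0.0
grasp_force: 0.0
```

Emit:
drive_effector(deltas=[{"aperture":0,"r":[0,0,0.0436]},{"aperture":0,"r":[0,0,0.0436]},{"aperture":0,"r":[0,0,0.0433]},{"aperture":0},{"aperture":0}])

```text
time: 4.55
tool_pos: [0.4655, 0.1217, 0.2504]
tool_rot: [0.0, 0.384, 0.923, 0.0]
contact_force: [-0.6, -0.1, -0.8]
gripper_width: -0.001
grasp_force: 0.0
```

```bash
python3 - <<'E'
from h import *
t=manip.state();print(t["joint_pos"],t["tool_pos"],rot(t["tool_rot"])[:,1])
im,d=manip.grab_frame("scene");u=proj("scene",t["tool_pos"]);print(u,proj("scene",t["tool_pos"]-[0,0,.019]),proj("scene",t["tool_pos"]-[0,0,.032]))
u=u.astype(int);y0,x0=max(0,u[1]-80),max(0,u[0]-100);print(x0,y0)
cv2.imwrite("pics/f1.png",cv2.resize(im[y0:y0+150,x0:x0+200,::-1],None,fx=4,fy=4))
E
```

```text
[ 1.00887526e-01 -3.02928434e-01  1.93709362e+00 -2.70640575e-05
  1.50735771e+00 -6.81078669e-01] [0.46554155 0.12169949 0.250354  ] [7.09528170e-01 7.04677071e-01 3.71880891e-05]
[270.61780157 159.38335905] [270.98763908 167.6734664 ] [271.23411987 173.19846635]
170 79
```

View pics/f1.png

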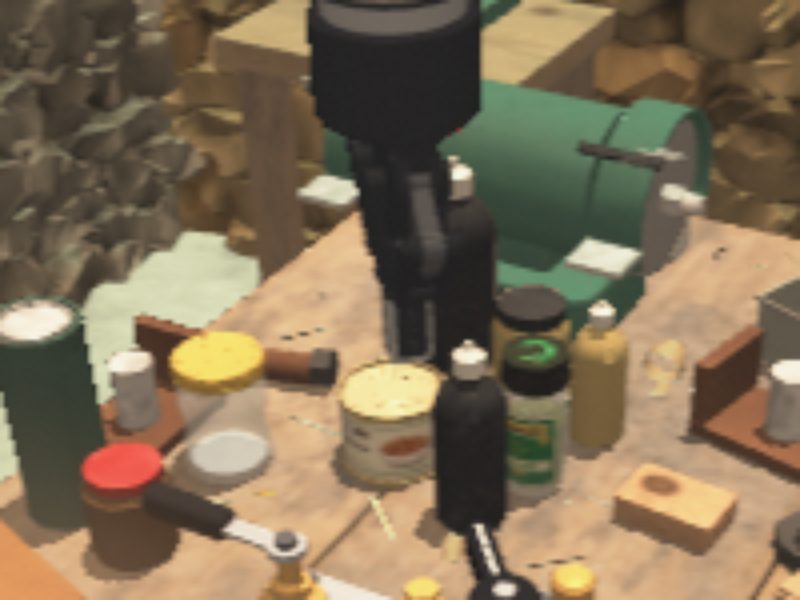

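The fingertip sits at (270,169) in the full image, as calibrated, 19 mm ahead of the TCP. I'll lower it beside the selector arm and bring it up close.

Scaled: 0.05 m / 0.75 = 0.0667, 0.02 m / 0.75 = 0.0267.

Emit:
drive_effector(deltas=[{"aperture":0,"xyz":[0,0,0.0667]},{"aperture":0,"xyz":[0,0,0.0667]},{"aperture":0,"xyz":[0,0,0.04]},{"aperture":0,"xyz":[0,0,0.0267]},{"aperture":0}])

```text
time: 5.22
tool_pos: [0.464, 0.1216, 0.0984]
tool_rot: [-0.002, 0.385, 0.923, -0.001]
contact_force: [-0.6, -0.2, 0.7]
gripper_width: 0.001
grasp_force: 0.0
```

Emit:
drive_effector(deltas=[{"aperture":0,"xyz":[-0.0133,0,0]},{"aperture":0,"xyz":[-0.0133,0,0]},{"aperture":0}])

```text
time: 5.6
tool_pos: [0.481, 0.1071, 0.1015]
tool_rot: [0.001, 0.386, 0.923, 0.001]
contact_force: [-0.3, 0.4, 0.5]
gripper_width: 0.001
grasp_force: 0.1
```

Scaled: -0.0077 m / 0.75 = -0.0103, 0.0024 m / 0.75 = 0.0032, 0.16 rad / 3.1416 = 0.0509.

Emit:
drive_effector(deltas=[{"aperture":0,"xyz":[-0.0103,0.0032,0],"r":[0,0,0.0509]},{"aperture":0,"xyz":[-0.0103,0.0032,0],"r":[0,0,0.0509]},{"aperture":0,"xyz":[-0.0103,0.0032,0],"r":[0,0,0.0509]},{"aperture":0,"xyz":[-0.0103,0.0032,0],"r":[0,0,0.0509]},{"aperture":0,"xyz":[-0.0103,0.0032,0],"r":[0,0,0.0509]}])

```text
time: 6.22
tool_pos: [0.5062, 0.0803, 0.1007]
tool_rot: [-0.002, 0.716, 0.698, 0.001]
contact_force: [-3.3, 6.9, 2.7]
gripper_width: 0.0
grasp_force: 3.3
```

```bash
python3 - <<'E'
from h import *
t=manip.state();p=t["tool_pos"][:2]-[.4605,.061];a=rot(t["tool_rot"]);print(a[:,1],np.arctan2(a[1,1],a[0,1]),"off,r",p@a[:2,0],p@a[:2,1])
for c in("top","scene"):
    manip.grab_frame(c)
    print([(at_z(c,*x["centre"],.089),x["conf"]) for x in manip.mark_of(c,"selector_tip")[:2]])
E
```

```text
[ 0.99967205 -0.02552178 -0.00210455] -0.025524611729316027 off,r 0.02044642781704458 0.04521707405404884
[(array([0.45378833, 0.20916678, 0.089     ]), 0.3)]
[(array([0.53929664, 0.06182439, 0.089     ]), 0.94)]
```

Scaled: -0.0082 m / 0.75 = -0.0109, 0.0026 m / 0.75 = 0.0035, 0.17 rad / 3.1416 = 0.0541.

Emit:
drive_effector(deltas=[{"aperture":0,"xyz":[-0.0109,0.0035,0],"r":[0,0,0.0541]},{"aperture":0,"xyz":[-0.0109,0.0035,0],"r":[0,0,0.0541]},{"aperture":0,"xyz":[-0.0109,0.0035,0],"r":[0,0,0.0541]},{"aperture":0,"xyz":[-0.0109,0.0035,0],"r":[0,0,0.0541]},{"aperture":0,"xyz":[-0.0109,0.0035,0],"r":[0,0,0.0541]}])

```text
time: 7.05
tool_pos: [0.5055, 0.0383, 0.101]
tool_rot: [-0.001, 0.94, 0.341, 0.002]
contact_force: [1.0, 6.8, 0.4]
gripper_width: 0.003
grasp_force: 2.9
```

Emit:
drive_effector(deltas=[{"aperture":0,"xyz":[-0.0053,0.0019,0],"r":[0,0,0.0255]},{"aperture":0}])

```text
time: 7.3
tool_pos: [0.5033, 0.0339, 0.1011]
tool_rot: [0.0, 0.952, 0.306, 0.001]
contact_force: [1.9, 4.6, 1.2]
gripper_width: 0.001
grasp_force: 1.9
```

```bash
cat > sel.py <<'E'
from h import *
t=manip.state();p=t["tool_pos"][:2]-[.4605,.061];a=rot(t["tool_rot"]);print("tool y ang",np.arctan2(a[1,1],a[0,1]),"off,r",p@a[:2,0],p@a[:2,1])
for c in("top","scene"):
    im,d=manip.grab_frame(c)
    for n,z in(("selector_hub",.089),("selector_tip",.089),("hose_tail",.032)):
        print(c,n,[(at_z(c,*x["centre"],z)[:2].round(4),x["conf"]) for x in manip.mark_of(c,n)[:2]])
    u=proj(c,[.4605,.061,.09]).astype(int);b=im[u[1]-50:u[1]+50,u[0]-65:u[0]+65,::-1]
    b=cv2.resize(b,(520,400),interpolation=cv2.INTER_CUBIC); L=b if c=="top" else np.hstack([cv2.resize(L,(400,308)),cv2.resize(b,(400,308))])
import sys;cv2.imwrite(sys.argv[1],L)
E
python3 sel.py pics/s1.png
```

```text
tool y ang -0.9494242342007073 off,r 0.019004969510270288 0.046929101070169586
top selector_hub [(array([0.4656, 0.0589]), 0.5)]
top selector_tip [(array([0.4972, 0.0034]), 0.51)]
top hose_tail []
scene selector_hub [(array([0.4616, 0.0603]), 0.65)]
scene selector_tip [(array([0.5097, 0.0076]), 0.83)]
scene hose_tail [(array([ 0.5115, -0.02  ]), 0.67)]
```

View pics/s1.png

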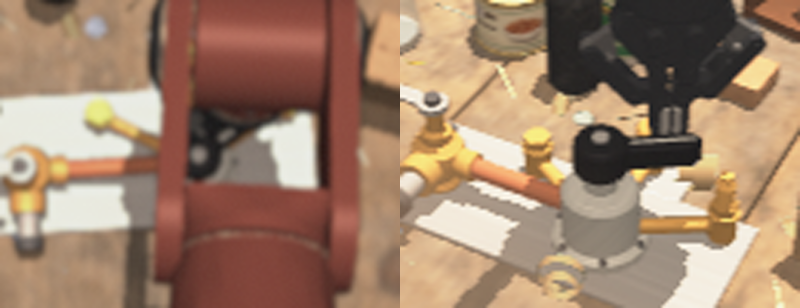

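The scene view shows the arm at about (690,150), still slightly short of the tail's direction. I'll nudge it about 0.08 rad, back off, lift and move clear towards the lever.

Scaled: -0.0035 m / 0.75 = -0.0047, 0.0012 m / 0.75 = 0.0016, 0.075 rad / 3.1416 = 0.0239.

Emit:
drive_effector(deltas=[{"aperture":0,"xyz":[-0.0047,0.0016,0],"r":[0,0,0.0239]},{"aperture":0}])

```text
time: 7.95
tool_pos: [0.5007, 0.0305, 0.1007]
tool_rot: [0.0, 0.963, 0.27, 0.001]
contact_force: [2.6, 3.7, 2.2]
gripper_width: -0.0
grasp_force: 2.1
```

Emit:
drive_effector(deltas=[{"aperture":0,"xyz":[0.02,0,0]},{"aperture":0,"xyz":[0,0,-0.0667]},{"aperture":0,"xyz":[0,0,-0.0667]},{"aperture":0,"xyz":[0.0667,0,0]},{"aperture":0,"xyz":[0.0667,0,0]}])

```text
time: 8.57
tool_pos: [0.6, 0.0905, 0.201]
tool_rot: [0.001, 0.963, 0.27, 0.0]
contact_force: [-0.5, -1.1, 0.4]
gripper_width: -0.001
grasp_force: 0.0
```

Emit:
drive_effector(deltas=[{"aperture":0,"xyz":[0.08,0,0],"r":[0,0,-0.0573]},{"aperture":0,"xyz":[0.08,0,0],"r":[0,0,-0.0573]},{"aperture":0,"xyz":[0.0533,0,0],"r":[0,0,-0.0573]},{"aperture":0},{"aperture":0}])

```text
time: 9.2
tool_pos: [0.7188, 0.1923, 0.1988]
tool_rot: [0.0, 0.856, 0.516, -0.002]
contact_force: [-0.2, -0.2, 0.7]
gripper_width: -0.004
grasp_force: 0.0
```

```bash
python3 sel.py pics/s2.png
```

```text
tool y ang -0.48564833369221594 off,r 0.2367372690145829 0.1671462596664827
top selector_hub [(array([0.4627, 0.058 ]), 0.9)]
top selector_tip [(array([0.5041, 0.0061]), 0.73)]
top hose_tail [(array([ 0.5082, -0.0144]), 0.36)]
scene selector_hub [(array([0.4743, 0.0626]), 0.9)]
scene selector_tip [(array([0.4927, 0.0016]), 0.97)]
scene hose_tail [(array([ 0.5078, -0.0211]), 0.66)]
```

View pics/s2.png

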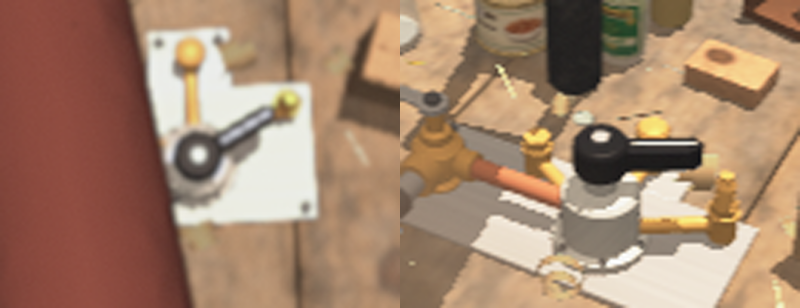

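Left half, top view: hub at (198,156), arm end at about (274,108), tail top at (288,100). The arm appears to aim at the tail; I check it numerically with the heights.

```bash
python3 - <<'E'
from h import *
u=proj("top",[.4605,.061,.09]).astype(int);s=400/130
f=lambda x,y,z:at_z("top",u[1]-50+y/s-.5+.5/s,u[0]-65+x/s-.5+.5/s,z)[:2]
h=f(198,156,.104);t=f(288,100,.066);e=f(271,110,.095)
# dark-pixel fit of the arm in a fresh top frame with depth
im,d=manip.grab_frame("top")
r,c=np.mgrid[u[1]-45:u[1]+20,u[0]-10:u[0]+50]
P=np.array([at_z("top",a,b,.099)[:2] for a,b in zip(r.ravel(),c.ravel())]);g=im[r.ravel(),c.ravel()].astype(int)
D=P-h;R_=np.hypot(*D.T);dep=d[r.ravel(),c.ravel()]
Z=np.array([at_d("top",a,b,q)[2] for a,b,q in zip(r.ravel(),c.ravel(),dep)])
for lab,m in(("depth",(Z>.085)&(Z<.12)),("dark",(g.max(1)<110))):
    m=m&(R_>.026)&(R_<.07)&(D[:,0]>0)&(D[:,1]<0)
    k=D[m];print(lab,m.sum(),np.arctan2(*k.mean(0)[::-1]))
print(h,t,e,"tail",np.hypot(*(t-h)),np.arctan2(*(t-h)[::-1]),"arm",np.arctan2(*(e-h)[::-1]))
E
```

```text
Traceback (most recent call last):
  File "h.py", line 9, in at_z
    o,d=ray(cam,r,c);return o+d*(z-o[2])/d[2]
        ~~~^^^^^^^^^
  File "h.py", line 6, in ray
    p=manip.camera_params(cam);K=np.array(p["intrinsics"]);M=rot(p["orientation"])
ValueError: time passes only in moves, steps and waits
```

```bash
sed -i 's/manip.camera_params(cam)/cp(cam)/; s/^def rot/import functools\n@functools.lru_cache\ndef cp(c): return manip.camera_params(c)\ndef rot/' h.py; cat > ang.py <<'E'
from h import *
u=proj("top",[.4605,.061,.09]).astype(int);s=400/130
f=lambda x,y,z:at_z("top",u[1]-50+y/s-.5+.5/s,u[0]-65+x/s-.5+.5/s,z)[:2]
h=f(198,156,.104);t=f(288,100,.066);e=f(271,110,.095)
im,d=manip.grab_frame("top")
r,c=np.mgrid[u[1]-45:u[1]+20,u[0]-10:u[0]+50]
P=np.array([at_z("top",a,b,.099)[:2] for a,b in zip(r.ravel(),c.ravel())]);g=im[r.ravel(),c.ravel()].astype(int)
D=P-h;R_=np.hypot(*D.T);dep=d[r.ravel(),c.ravel()]
Z=np.array([at_d("top",a,b,q)[2] for a,b,q in zip(r.ravel(),c.ravel(),dep)])
for lab,m in(("depth",(Z>.085)&(Z<.12)),("dark",(g.max(1)<110))):
    m=m&(R_>.026)&(R_<.07)&(D[:,0]>0)&(D[:,1]<0)
    k=D[m];print(lab,m.sum(),np.arctan2(*k.mean(0)[::-1]))
print(h,t,e,"tail",np.hypot(*(t-h)),np.arctan2(*(t-h)[::-1]),"arm",np.arctan2(*(e-h)[::-1]))
E
python3 ang.py
```

```text
depth 122 -1.0733307487410628
dark 32 -1.186194369993638
[0.45952597 0.06519581] [ 0.50559272 -0.00962724] [0.49464285 0.00655654] tail 0.08786714870255062 -1.0189300491731494 arm -1.0312133954098504
```

The arm is on the tail to within about 0.05 rad, against a tolerance of 0.13. Now I go to the lever's near side.

Scaled: -0.0628 m / 0.75 = -0.0837, -0.0138 m / 0.75 = -0.0184.

Emit:
drive_effector(deltas=[{"aperture":0,"xyz":[-0.0184,-0.0837,0]},{"aperture":0,"xyz":[-0.0184,-0.0837,0]},{"aperture":0,"xyz":[-0.0184,-0.0837,0]},{"aperture":0,"xyz":[-0.0184,-0.0837,0]},{"aperture":0,"xyz":[-0.0184,-0.0837,0]}], quiet=true)

```text
ok
```

Emit:
drive_effector(deltas=[{"aperture":0,"r":[0,0,-0.0554]},{"aperture":0,"r":[0,0,-0.0554]},{"aperture":0,"r":[0,0,-0.0554]},{"aperture":0,"r":[0,0,-0.0554]},{"aperture":0,"r":[0,0,-0.0554]}], quiet=true)

```text
ok
```

Emit:
drive_effector(deltas=[{"aperture":0,"r":[0,0,-0.0554]},{"aperture":0,"r":[0,0,-0.0554]},{"aperture":0,"r":[0,0,-0.0554]},{"aperture":0,"r":[0,0,-0.0554]},{"aperture":0,"r":[0,0,-0.0554]}], quiet=true)

```text
ok
```

Emit:
drive_effector(deltas=[{"aperture":0,"r":[0,0,-0.0554]},{"aperture":0,"r":[0,0,-0.0554]},{"aperture":0},{"aperture":0}])

```text
time: 12.08
tool_pos: [0.4181, 0.2757, 0.2004]
tool_rot: [0.0, -0.015, 1.0, 0.0]
contact_force: [-0.0, 0.0, 0.5]
gripper_width: -0.002
grasp_force: 0.0
```

```bash
cat > lev.py <<'E'
from h import *
t=manip.state();p=t["tool_pos"][:2]-[.456,.204];a=rot(t["tool_rot"]);print("J",t["joint_pos"].round(3),"tool y ang",np.arctan2(a[1,1],a[0,1]),"off,r",p@a[:2,0],p@a[:2,1])
for c in("top","scene"):
    manip.grab_frame(c)
    for n in("supply_pivot","supply_tip"): print(c,n,[(at_z(c,*x["centre"],.083)[:2].round(4),x["conf"]) for x in manip.mark_of(c,n)[:2]])
E
python3 lev.py
```

```text
J [ 0.434 -0.215  1.949 -0.     1.407 -1.166] tool y ang 1.600581855695623 off,r 0.03577195768232011 0.07283261839692375
top supply_pivot [(array([0.4567, 0.2099]), 0.68)]
top supply_tip [(array([0.5005, 0.1392]), 0.66), (array([0.5507, 0.0653]), 0.63)]
scene supply_pivot [(array([0.446 , 0.1958]), 0.71)]
scene supply_tip [(array([0.4412, 0.2985]), 0.68), (array([0.2482, 0.2236]), 0.59)]
```

Scaled: 0.04 m / 0.75 = 0.0533, 0.024 m / 0.75 = 0.032.

Emit:
drive_effector(deltas=[{"aperture":0,"xyz":[0.016,0,0]},{"aperture":0,"xyz":[0,0,0.0533]},{"aperture":0,"xyz":[0,0,0.0533]},{"aperture":0,"xyz":[0,0,0.032]},{"aperture":0}])

```text
time: 13.0
tool_pos: [0.4038, 0.2746, 0.094]
tool_rot: [-0.002, -0.016, 1.0, -0.001]
contact_force: [-0.7, -0.3, 0.2]
gripper_width: -0.004
grasp_force: 0.0
```

Emit:
drive_effector(deltas=[{"aperture":0,"xyz":[-0.0173,0,0]},{"aperture":0,"xyz":[-0.0173,0,0]},{"aperture":0}])

```text
time: 13.38
tool_pos: [0.4342, 0.2765, 0.0979]
tool_rot: [0.001, -0.016, 1.0, 0.001]
contact_force: [-0.3, -0.3, 0.7]
gripper_width: 0.001
grasp_force: 0.0
```

Emit:
drive_effector(deltas=[{"aperture":0,"xyz":[-0.0159,0.0031,0],"r":[0,0,0.0509]},{"aperture":0,"xyz":[-0.0159,0.0031,0],"r":[0,0,0.0509]},{"aperture":0,"xyz":[-0.0159,0.0031,0],"r":[0,0,0.0509]},{"aperture":0,"xyz":[-0.0159,0.0031,0],"r":[0,0,0.0509]},{"aperture":0,"xyz":[-0.0159,0.0031,0],"r":[0,0,0.0509]}])

```text
time: 14.0
tool_pos: [0.4909, 0.2717, 0.0968]
tool_rot: [-0.001, 0.377, 0.926, 0.001]
contact_force: [-1.3, 4.1, 0.2]
gripper_width: 0.0
grasp_force: 2.0
```

```bash
python3 lev.py
```

```text
J [ 0.371  0.047  1.888  0.003  1.206 -0.427] tool y ang 0.7977335100023428 off,r 0.022264806943130006 0.07285671118315161
top supply_pivot [(array([0.4512, 0.2061]), 0.55), (array([ 0.5071, -0.0108]), 0.45)]
top supply_tip [(array([ 0.3592, -0.1274]), 0.63)]
scene supply_pivot [(array([0.4538, 0.1993]), 0.58)]
scene supply_tip [(array([0.5202, 0.2793]), 0.63)]
```

Contact with the lever is good, and it is half-way round. I continue to the stop.

Scaled: -0.0119 m / 0.75 = -0.0159, -0.0085 m / 0.75 = -0.0113, 0.16 rad / 3.1416 = 0.0509.

Emit:
drive_effector(deltas=[{"aperture":0,"xyz":[-0.0159,0.0031,0],"r":[0,0,0.0509]},{"aperture":0,"xyz":[-0.0159,0.0031,0],"r":[0,0,0.0509]},{"aperture":0,"xyz":[-0.0159,0.0031,0],"r":[0,0,0.0509]},{"aperture":0,"xyz":[-0.0159,0.0031,0],"r":[0,0,0.0509]},{"aperture":0,"xyz":[-0.0113,0.002,0],"r":[0,0,0.035]}])

```text
time: 14.92
tool_pos: [0.5265, 0.2282, 0.0963]
tool_rot: [-0.0, 0.689, 0.725, 0.001]
contact_force: [2.7, 2.9, -1.9]
gripper_width: 0.0
grasp_force: 2.0
```

Emit:
drive_effector(deltas=[{"aperture":0,"xyz":[-0.004,0,0]},{"aperture":0}])

```text
time: 15.18
tool_pos: [0.5267, 0.226, 0.0964]
tool_rot: [-0.001, 0.687, 0.727, 0.002]
contact_force: [2.6, 5.6, -3.3]
gripper_width: 0.003
grasp_force: 3.1
```

```bash
python3 lev.py
```

```text
J [0.274 0.074 1.86  0.003 1.205 0.217] tool y ang 0.055770066994554494 off,r 0.01801338645353856 0.07182442668952504
top supply_pivot []
top supply_tip []
scene supply_pivot [(array([0.4507, 0.2027]), 0.66)]
scene supply_tip [(array([0.5411, 0.2031]), 0.73)]
```

Scaled: -0.002 m / 0.75 = -0.0027, 0.03 rad / 3.1416 = 0.0095.

Emit:
drive_effector(deltas=[{"aperture":0,"xyz":[-0.0027,0,0],"r":[0,0,0.0095]},{"aperture":0}])

```text
time: 15.72
tool_pos: [0.527, 0.2258, 0.0965]
tool_rot: [-0.001, 0.698, 0.716, 0.004]
contact_force: [3.5, 12.7, -5.2]
gripper_width: 0.002
grasp_force: 6.1
```

Emit:
drive_effector(deltas=[{"aperture":0,"xyz":[-0.0027,0,0]},{"aperture":0}])

```text
time: 15.98
tool_pos: [0.527, 0.2256, 0.0966]
tool_rot: [-0.003, 0.698, 0.716, 0.005]
contact_force: [4.2, 18.8, -6.2]
gripper_width: -0.002
grasp_force: 9.3
```

Emit:
drive_effector(deltas=[{"aperture":0,"xyz":[-0.0027,0,0]},{"aperture":0}])

```text
time: 16.23
tool_pos: [0.527, 0.2254, 0.0967]
tool_rot: [-0.004, 0.698, 0.716, 0.007]
contact_force: [4.7, 25.3, -8.4]
gripper_width: 0.003
grasp_force: 12.5
```

Force climbs with almost no motion, so the lever is at its stop. I back off, lift, move clear and verify.

Scaled: -0.06 m / 0.75 = -0.08, -0.05 m / 0.75 = -0.0667.

Emit:
drive_effector(deltas=[{"aperture":0,"xyz":[0.0107,0,0]},{"aperture":0,"xyz":[0.02,0,0]},{"aperture":0,"xyz":[0,0,-0.0667]},{"aperture":0,"xyz":[0,0,-0.08]},{"aperture":0,"xyz":[0.0667,0,0]}])

```text
time: 16.85
tool_pos: [0.5289, 0.2917, 0.2142]
tool_rot: [0.003, 0.7, 0.714, 0.005]
contact_force: [0.6, 0.1, -0.0]
gripper_width: -0.002
grasp_force: 0.0
```

Emit:
drive_effector(deltas=[{"aperture":0,"xyz":[0.08,0,0]},{"aperture":0,"xyz":[0.08,0,0]},{"aperture":0,"xyz":[0.08,0,0]},{"aperture":0,"xyz":[0.0667,0,0]},{"aperture":0}])

```text
time: 17.48
tool_pos: [0.5184, 0.5246, 0.2053]
tool_rot: [0.0, 0.697, 0.717, -0.001]
contact_force: [-0.7, -1.1, 0.4]
gripper_width: -0.003
grasp_force: 0.0
```

```bash
python3 lev.py; python3 ang.py; python3 - <<'E'
from h import *
im,d=manip.grab_frame("top");a=im[160:290,170:360,::-1];cv2.imwrite("pics/end.png",cv2.resize(a,None,fx=4,fy=4,interpolation=2))
for n in["masking_tape","block","bolt"]: print(n,[x["centre"] for x in manip.mark_of("top",n)[:1]])
E
```

```text
J [ 0.691  0.339  1.362 -0.     1.441  0.663] tool y ang 0.027911290341747524 off,r 0.3187010898140029 0.07134353830982869
top supply_pivot [(array([0.4485, 0.2055]), 0.76), (array([0.4978, 0.1459]), 0.5)]
top supply_tip [(array([0.5565, 0.2215]), 0.74), (array([ 0.3539, -0.1271]), 0.61)]
scene supply_pivot [(array([0.4532, 0.2035]), 0.8)]
scene supply_tip [(array([0.5498, 0.2001]), 0.76)]
depth 122 -1.0733903320057618
dark 35 -1.171796399966082
[0.45952597 0.06519581] [ 0.50559272 -0.00962724] [0.49464285 0.00655654] tail 0.08786714870255062 -1.0189300491731494 arm -1.0312133954098504
masking_tape [[293.3, 207.7]]
block [[139.0, 295.5]]
bolt [[265.4, 378.0]]
```

View pics/end.png

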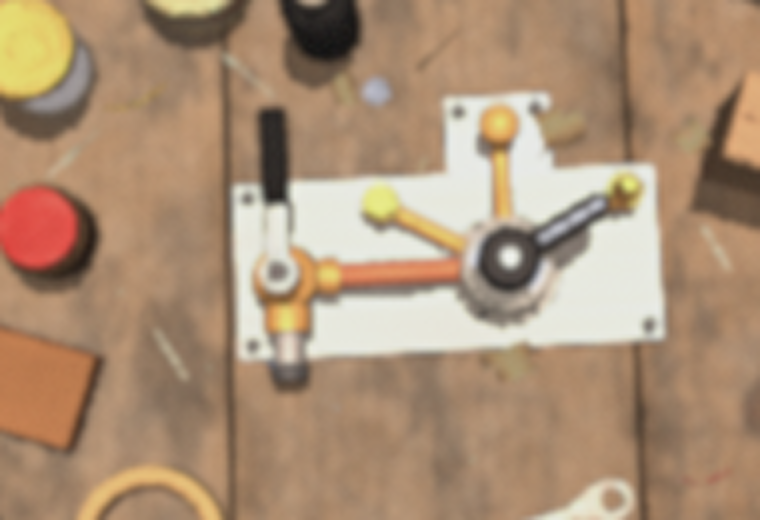

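The lever (271,110)-(277,270) is in line with the inlet pipe, and the selector aims at the tail (625,190). The loose items are where they were, and the robot is clear.

```bash
python3 -c "
from plant import manip;print(manip.job_done())"
```

```text
the job is handed in; nothing more can be done
None
```

I handed the job in (the hand-in returned no verdict): the selector arm points at the ribbed hose tail (right-hand outlet), the supply lever was then pushed open to its stop, and the loose items have not moved.

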